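# Dock a reagent cartridge and bolt it in

## Robot

A 6-joint arm with a two-finger parallel gripper is mounted at the origin on a cart in front of the work surface, level with it; the furniture and walls round the work are solid. World frame = base frame: x ahead of the robot, y to its left, z up, the work surface at z = 0. Lengths are in m, angles in rad, forces in N, time in s.
With the tool pointing down it reaches from about 0.35 to 0.775 m from the base axis. Payload 7.3 kg.
Tool frame: the origin (TCP) lies between the finger pads; the fingertips stand 8 mm ahead of it and the grasp point (between the pads) lies 11 mm behind it (robot.tcp_to_tips is the distance from the TCP to the fingertips, in m); z points along the fingers, y is the line along which they close (so a half turn about z gives the same grasp; the last joint's range is limited). The gripper opens to 92 mm and grips with 3 to 60 N. Pads are 19 mm wide; open, the fingers measure 130 mm over their backs; the gripper's body (75 mm by 190 mm) begins 47 mm behind the grasp point.
Start: joints at [-1.461, 0.342, 1.524, -0, 1.275, -0.146], TCP at [0.133, -0.508, 0.235] pointing down, gripper open.
Joint ranges: [-2.53, 2.53], [-0.77, 2.02], [0.04, 2.7], [-1, 4.14], [0.28, 2.66], [-3.11, 3.11]. Speed limits (rad/s): [2.57, 2.57, 3.14, 3.14, 3.14, 3.14].

## Interface

Orientations are given as a rotation vector (axis times angle).
In Python, from station import robot gives the robot as it stands. The module is installed in compiled form; this text tells all that it offers.
- The arm moves only by the tool servo_tool, never from a script. Its argument "increments" is a list of rows, each a list of 7 numbers: the turn, a rotation vector about the world's x, y, z in degrees, then the shift along the world's x, y, z in cm, then the opening in per cent of the stroke, from 0 (shut) to 100 (fully open). In form: [[rx, ry, rz, dx, dy, dz, jaw], ...]. A call has 1 to 10 rows; each row is the pose to reach, as a shift and turn from the pose commanded when the call began; what a row does not reach only later rows make up. A row lasts 1/10 s, in which the tool goes at most 50 mm and 8.59 degrees, less where a joint would pass 70% of its speed; a pose out of reach is approached as far as the arm can. A call with a gripper value outside its range is refused whole. The fingers move at their own pace and stop on an object; "squeeze" is the grip in N (left out, the last holds). Time passes only in rows, so rows that repeat a pose let the fingers close. It gives the time, the measured TCP pose, the force, the opening and the grip force at its end, in the units of the state.
- robot.get_obs(): the state, without advancing time (a new reading comes with each control period).
- robot.camera(name): name is "scene" or "top" or "wrist"; returns a dict with "img" (480x640x3 uint8, red, green, blue), "depth" (480x640 float32, m along the optical axis (not along the pixel's ray), 0 where there is no reading), "vertical_fov" (degrees; the focal length in pixels is half the picture's height over the tangent of half this angle, whatever the lens; pixels are square), "cx", "cy" (the principal point, pixels), "position" and "orientation" of the camera in the world. Camera axes: x right, y down, z forward; pixel columns grow to the right and rows downward; lengths in m; the calibration is good to about 2 mm. The wrist camera is an equidistant fisheye: a pixel r from the principal point sees the ray r / f radians off the axis. A picture is of the moment at which its call begins.
- robot.sign_off(): hands the job in; it is judged then, once.
The state is a dict: "t": time; "q": joint angles; "dq": joint speeds; "effort": joint torques, N m; "eef_pos": TCP position; "orientation": TCP orientation; "wrist_force": force on the tool from outside, world axes, zero at the start; "moment": the same for the moment, N m; "gripper_width": finger opening in m; "grasp_force": force on a finger pad.
Only numpy, scipy, OpenCV 4.12 (cv2) and the standard library are available. Lean on these libraries where they do the work, as an engineer would, in place of code of your own. Each camera call takes 0.05 s, during which the arm holds its last target. There are 200 camera calls.

## Task

First pull the dock's red slide knob straight out until it clicks fully open. Then lift the white cartridge out of its black caddy, stand it upright on the bare worktop and let go, take it again by its other pair of sides and seat it fully down over the dock's two pegs, and let go of it there. Last, push the knob fully home so that its rod bolts the cartridge in; do not drop or tip the cartridge, and leave the orange-lidded cup and the stain jar where they stand.

Things in the scene. Friction and masses are not known exactly. Their poses are not given: they have to be found in the camera images.
- dock: Grey docking base fixed to the worktop, 124 mm long (its x, from -82 to +42) and 84 mm wide (its y). Origin on the worktop under the centre of the seat; z up; its -x axis points to the knob side, roughly toward the robot. Which side of the worktop it stands on, its place and its yaw vary.
- dock_seat (a point): Centre of the dock's seat surface, 18 mm above the worktop; axes as the dock's. A fully seated cartridge has its origin here, its x axis along the dock's x (either way round). Two steel pegs, 10 mm across with tapered tips, 12 mm high, stand on the seat at x = +18 and -18 mm, y = 0.
- cheek_top (a point): Point midway between the tops of the dock's two upright cheeks, 102 mm above the worktop (6 mm above a seated cartridge's top); axes as the dock's. The cheeks, 7 mm thick and 58 mm long in x, cover the seat's sides from y = 25 to 32 mm either side. The seat's -x and +x ends are open, so a cartridge can be held there only by its x ends.
- bushing (a point): Top centre of the aluminium bushing block (20 mm in x, 33 mm in y) on the dock that the knob's rod runs through, 49 mm above the worktop, 69 mm from the seat centre toward the dock's -x. Keep fingertips above it when holding a seated cartridge.
- slide_knob (a joint): Travel of the knob along the dock's -x: 0 = home (the 8 mm steel rod reaches over the seat and blocks seating, or lies in the tunnel of a seated cartridge), 0.035 m = out (rod end 17 mm clear of the cartridge). A sprung detent holds it at both ends: 7 to 8 N to leave an end; before mid travel it springs back, past it it snaps on. Starts home.
- knob_grip (a point): Centre of the red knob on the rod's end, 38 mm above the worktop; moves with the knob; axes as the dock's, rod along x. A round drum, 34 mm in diameter, 27 mm long in x (15 mm to the dock side of this point, 12 mm to its flat outer face). Home: 111 mm from the seat centre toward the dock's -x, 13 mm gap to the bushing's collar.
- cartridge: Loose white closed box with grey foot and blue top label, 60 mm (its x) by 44 mm (its y) by 78 mm high, about 0.25 kg, alike both ways round. Origin at the centre of its underside, z up. Two round sockets, 14 mm in diameter and 13 mm deep, in its underside at x = +18 and -18 mm, y = 0. Starts upright in the caddy.
- cartridge_tunnel (a point): Centre of the cartridge's tunnel for the rod, 20.5 mm above its underside; the tunnel is 14 mm wide and 15 mm high and runs right through along the cartridge's x.
- caddy: Black cradle fixed to the worktop on the other side from the dock, 92 mm (x) by 68 mm (y). Origin on the worktop under its centre; floor 6 mm thick. The cartridge stands in it, x along the caddy's x. End walls at x = 33 to 39 mm either way, 88 mm high, cover its x ends; the y sides have only lips (y 26 to 30 mm, 15 mm high), so it can be held here only across its 44 mm width.
- orange_cup: Specimen cup with orange lid, 60 mm wide, 64 mm high, loose; origin under its centre. A bystander, between the dock and the caddy but farther back.
- stain_jar: Violet stain jar with black lid, 56 mm wide, 115 mm high, loose; origin under its centre. A bystander on the left.

How it is judged:
By the outcome, as a careful person would: the job done as asked, in the order asked, and still so for the second after the job is handed in, with the robot touching nothing.
It also fails if it takes over 72 s, if anything falls off the work surface, if the arm or the gripper's body presses on something with over 40 N, if the wrist force passes 120 N, or if a joint passes its speed limit or range.

## Working session

There is one attempt and no reset: what is moved stays moved. The work goes in short steps, Python scripts to look and compute and a tool call to move; the robot and the scene stay as the last step left them, time stands still between calls to the robot, and variables do not carry over. Pictures are saved under pics/ and viewed, at most 10 in all, crops included, and the job is handed in when it is done.

Besides the shell and the picture viewer there is one more tool, called after "Request:" as name([rows], argument=value, ...), one row to a line, values as JSON. servo_tool: Moves the arm, as the interface text tells. Its arguments: {"type":"object","properties":{"increments":{"type":"array"},"squeeze":{"type":"number"}},"required":["increments"]}

```bash
mkdir -p pics; cat > h.py <<'E'
import numpy as np, cv2, pickle
from scipy.spatial.transform import Rotation as R
from station import robot
def rot(o):
    o=np.array(o,float)
    return o if o.shape==(3,3) else (R.from_rotvec(o).as_matrix() if o.size==3 else R.from_quat(o).as_matrix())
def cam(n):
    c=robot.camera(n); c['name']=n; c['f']=240/np.tan(np.radians(c['vertical_fov'])/2); c['Rm']=rot(c['orientation']); c['p']=np.array(c['position']); return c
def save(c,fn): cv2.imwrite('pics/'+fn,c['img'][:,:,::-1])
def rays(c,u,v):
    x=(np.asarray(u,float)-c['cx']);y=(np.asarray(v,float)-c['cy'])
    if c['name']=='wrist':
        r=np.hypot(x,y)+1e-9;t=r/c['f'];d=np.stack([np.sin(t)*x/r,np.sin(t)*y/r,np.cos(t)],-1)
    else: d=np.stack([x/c['f'],y/c['f'],np.ones_like(x)],-1)
    return d@c['Rm'].T
def onplane(c,u,v,z):
    d=rays(c,u,v); return c['p']+d*((z-c['p'][2])/d[...,2])[...,None]
def cloud(c):
    v,u=np.mgrid[0:480,0:640]; d=rays(c,u,v); fw=d@c['Rm'][:,2]
    P=c['p']+d*(c['depth']/fw)[...,None]; P[c['depth']<=0]=np.nan; return P
E
python3 - <<'E'
from h import *
o=robot.get_obs(); print({k:np.round(v,3) for k,v in o.items()}, robot.tcp_to_tips)
for n in ['top','scene']:
    c=cam(n); save(c,n+'0.png'); pickle.dump(c,open(n+'0.pkl','wb')); print(n,c['p'],c['orientation'],c['vertical_fov'],c['cx'],c['cy'],c['depth'].min(),c['depth'].max())
E
```

```text
{'t': np.float64(0.0), 'q': array([-1.461,  0.343,  1.525, -0.   ,  1.275, -0.146]), 'dq': array([ 0.   ,  0.   ,  0.001, -0.   ,  0.001,  0.001]), 'effort': array([-1.0000e-03, -4.3125e+01, -2.4422e+01,  7.2000e-02,  5.6000e-02,
       -0.0000e+00]), 'eef_pos': array([ 0.133, -0.508,  0.234]), 'orientation': array([-3.114, -0.401,  0.   ]), 'wrist_force': array([0.483, 0.208, 0.904]), 'moment': array([ 0.002,  0.008, -0.056]), 'grasp_force': np.float64(0.0), 'gripper_width': np.float64(0.092)} 0.008
top [0.5276883  0.08643481 1.52449862] [-2.17527894  2.21583916 -0.04905023] 44.893169281266175 330.1752995360097 237.3385101332766 0.0 2.332442
scene [-0.09481595  0.58307077  0.56499   ] [-1.11517427  2.11708826 -1.23866653] 54.97798056197749 308.5195684993537 236.84534340032712 0.0 3.3759222
```

View pics/top0.png

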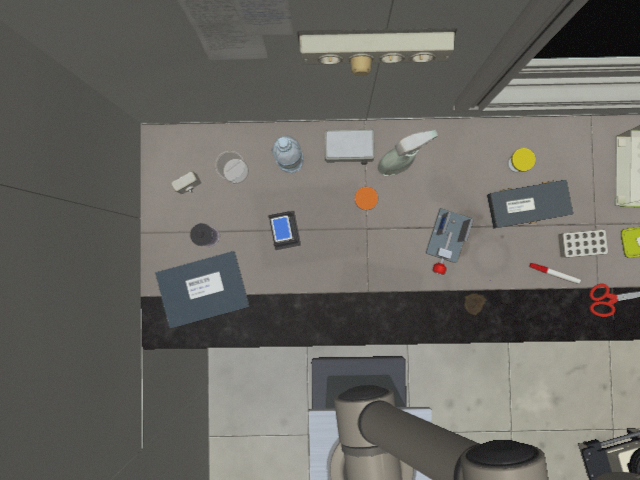

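View pics/scene0.png

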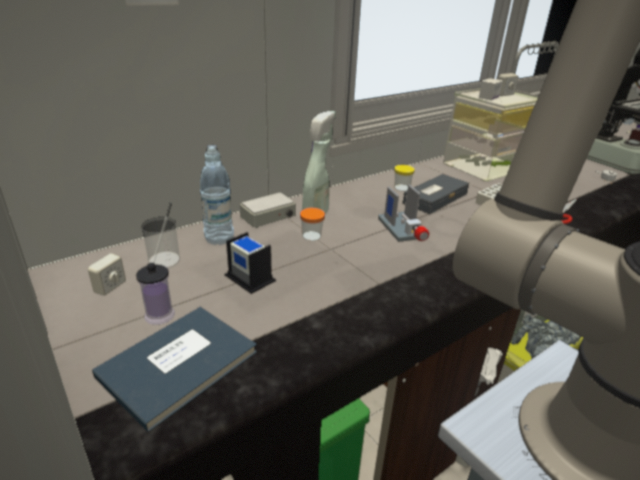

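Top view: knob at (440,268), dock about (447,236), caddy with blue label at (284,229), cup (367,198), jar (204,234). The scene view agrees with this. Next I take a coarse measurement.

```bash
python3 - <<'E'
from h import *
c=pickle.load(open('top0.pkl','rb')); s=pickle.load(open('scene0.pkl','rb'))
def blob(c,lo,hi,roi):
    h=cv2.cvtColor(c['img'],cv2.COLOR_RGB2HSV); m=cv2.inRange(h,lo,hi); k=np.zeros_like(m); u0,v0,u1,v1=roi; k[v0:v1,u0:u1]=m[v0:v1,u0:u1]; return k
def tri(a,ua,b,ub):
    da=rays(a,*ua);db=rays(b,*ub); A=np.stack([da,-db],1); t=np.linalg.lstsq(A,b['p']-a['p'],rcond=None)[0]
    pa=a['p']+da*t[0];pb=b['p']+db*t[1]; return (pa+pb)/2,np.linalg.norm(pa-pb)
Pt=cloud(c);Ps=cloud(s)
for nm,lo,hi,r1,r2 in [('label',(105,150,120),(125,255,255),(265,205,305,255),(225,230,275,290)),('knob',(0,150,100),(6,255,255),(425,255,455,280),(410,220,435,245)),('cup',(7,150,150),(15,255,255),(345,180,390,215),(290,200,335,225))]:
    o=[]
    for cc,P,r in ((c,Pt,r1),(s,Ps,r2)):
        m=blob(cc,lo,hi,r); v,u=np.nonzero(m); rr=cv2.minAreaRect(np.stack([u,v],1).astype(np.float32)); o.append(rr[0]); print(nm,cc['name'],len(u),rr,'cloud med',np.nanmedian(P[m>0],0).round(3))
    print(' tri',tri(c,o[0],s,o[1]))
# label corners
m=blob(c,(105,150,120),(125,255,255),(265,205,305,255)); v,u=np.nonzero(m); b=cv2.boxPoints(cv2.minAreaRect(np.stack([u,v],1).astype(np.float32))); print(onplane(c,b[:,0],b[:,1],.084).round(3))
# dock heights
Z=Pt[205:280,420:480]; 
for lo,hi in((.09,.11),(.04,.058),(.012,.024)):
    k=(Z[...,2]>lo)&(Z[...,2]<hi); print(lo,k.sum(),np.nanmean(Z[k],0).round(3)); 
    if k.sum()>5: r=cv2.minAreaRect(Z[k][:,:2].astype(np.float32)*1000); print(r)
Z=Pt[200:260,260:310]
for lo,hi in((.075,.1),(.003,.01)):
    k=(Z[...,2]>lo)&(Z[...,2]<hi); print('caddy',lo,k.sum(),cv2.minAreaRect(Z[k][:,:2].astype(np.float32)*1000))
print('jar',np.nanmedian(Pt[228:240,198:210].reshape(-1,3),0))
im=np.hstack([cv2.resize(c['img'][195:285,415:485],(560,720))[:600],]);cv2.imwrite('pics/dockcrop.png',im[:,:,::-1])
E
```

```text
label top 241 ((280.90386962890625, 228.0192413330078), (19.219379425048828, 12.355316162109375), 78.69007110595703) cloud med [0.622 0.212 0.083]
label scene 183 ((247.47938537597656, 244.03236389160156), (21.551715850830078, 10.737509727478027), 32.47119140625) cloud med [0.623 0.216 0.086]
 tri (array([0.62284844, 0.21352308, 0.08406272]), np.float64(0.0026599898990565174))
knob top 105 ((439.2452697753906, 267.64154052734375), (12.362448692321777, 9.3405179977417), 15.945395469665527) cloud med [ 0.515 -0.184  0.05 ]
knob scene 86 ((419.98583984375, 230.67454528808594), (9.130086898803711, 12.918102264404297), 60.945396423339844) cloud med [ 0.512 -0.173  0.051]
 tri (array([ 0.51763443, -0.18429505,  0.04347051]), np.float64(0.003572847864631537))
cup top 402 ((366.0, 198.0), (22.0, 22.0), 90.0) cloud med [ 0.696 -0.002  0.064]
cup scene 235 ((312.5, 213.5), (23.0, 11.0), 0.0) cloud med [0.692 0.004 0.065]
 tri (array([ 0.69626836, -0.00103343,  0.06227231]), np.float64(0.0022251256111884485))
[[0.643 0.232 0.084]
 [0.648 0.202 0.084]
 [0.601 0.193 0.084]
 [0.596 0.223 0.084]]
0.09 156 [ 0.618 -0.222  0.099]
((618.85986328125, -222.887451171875), (66.10173034667969, 57.11185073852539), 71.25648498535156)
0.04 328 [ 0.551 -0.199  0.048]
((574.33349609375, -204.77804565429688), (60.126739501953125, 152.4630126953125), 71.71321105957031)
0.012 948 [ 0.599 -0.214  0.018]
((580.1432495117188, -209.44180297851562), (83.98409271240234, 165.6168212890625), 71.36433410644531)
caddy 0.075 542 ((621.6307983398438, 210.42608642578125), (78.28253173828125, 55.24497604370117), 9.572842597961426)
caddy 0.003 346 ((623.2022705078125, 209.85818481445312), (128.91807556152344, 155.06895446777344), 89.27933502197266)
jar [0.61010893 0.40156699 0.09813476]
```

View pics/dockcrop.png

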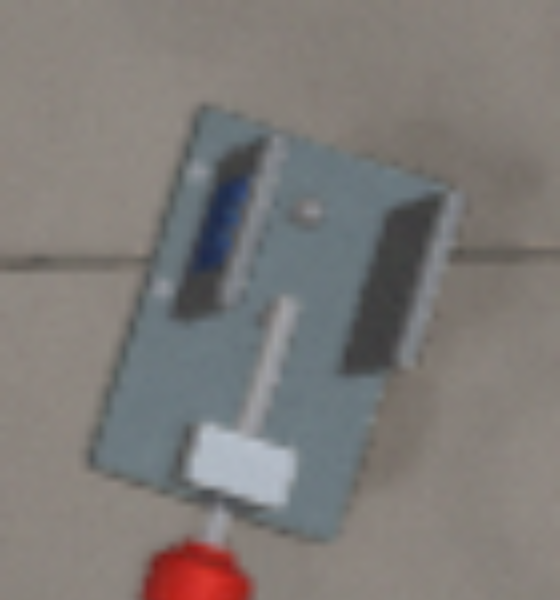

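The crop shows the seat with the +x peg at (310,210), the rod reaching over the seat, the bushing at (240,465) and the knob at (195,575). From the depth data, dock ≈ (0.619,-0.222) with yaw ≈ -18.7°, and caddy ≈ (0.622,0.211) with yaw ≈ 10°. I'll move over the knob for a close look.

Request:
servo_tool([
  [0,0,-8,5,4.5,0,100],
  [0,0,-16,10,9,0,100],
  [0,0,-24,14,13,0,100],
  [0,0,-33.4,18,16.5,0,100],
  [0,0,-33.4,22,20,0,100],
  [0,0,-33.4,26,23.5,0,100],
  [0,0,-33.4,30,27,0,100],
  [0,0,-33.4,34,31,0,100],
  [0,0,-33.4,36,32.5,0,100],
  [0,0,-33.4,36,32.5,0,100],
])

```text
t: 1.1
eef_pos: [0.494, -0.1811, 0.2345]
orientation: [3.1, -0.511, -0.001]
wrist_force: [0.7, -0.5, -0.0]
gripper_width: 0.0917
grasp_force: 0.0
```

```bash
python3 - <<'E'
from h import *
c=cam('wrist'); save(c,'w1.png'); pickle.dump(c,open('w1.pkl','wb')); print(c['p'],c['Rm'].round(2),c['f'],c['cx'],c['cy'])
o=robot.get_obs(); print(o['t'],o['eef_pos'],o['orientation'])
E
```

```text
[ 0.56687917 -0.20536371  0.38477849] [[-0.32 -0.91 -0.27]
 [-0.95  0.31  0.09]
 [-0.    0.28 -0.96]] 371.64829954431775 317.6916960764096 236.85108927450213
1.15 [ 0.49839181 -0.17632624  0.23440704] [-3.09725982  0.50494105 -0.00394757]
```

View pics/w1.png

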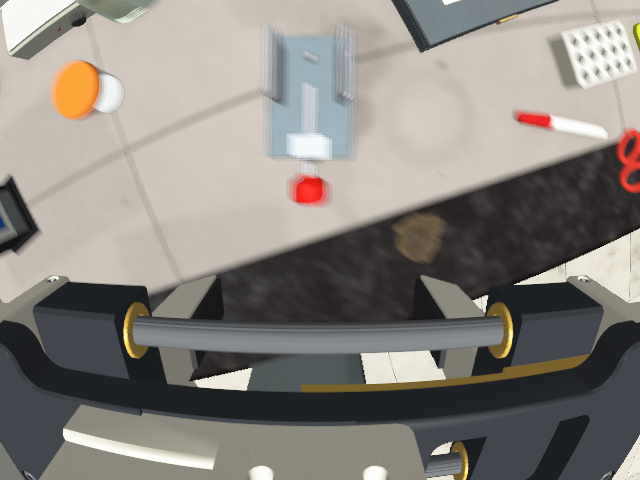

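Wrist view: the knob is at (310,189) and the dock straight ahead at (310,95), well aligned. The image is blurred by motion, so I'll retake it now the arm has settled and measure.

```bash
cat > m.py <<'E'
from h import *
import sys
def meas(name='wrist',c=None,xr=(.42,.75),yr=(-.36,-.1),yaw0=-18.7):
    c=c or cam(name); P=cloud(c); h=cv2.cvtColor(c['img'],cv2.COLOR_RGB2HSV)
    roi=(P[...,0]>xr[0])&(P[...,0]<xr[1])&(P[...,1]>yr[0])&(P[...,1]<yr[1])
    a=np.radians(yaw0); e=np.array([[np.cos(a),np.sin(a)],[-np.sin(a),np.cos(a)]])
    red=(cv2.inRange(h,(0,150,80),(7,255,255))>0)&roi&(P[...,2]>.01)
    def rep(nm,m):
        m=cv2.morphologyEx(m.astype(np.uint8),cv2.MORPH_OPEN,np.ones((2,2)))>0
        if m.sum()<8: print(nm,'few');return
        Q=P[m]; r=cv2.minAreaRect((Q[:,:2]*1000).astype(np.float32)); q=(Q[:,:2]@e.T)*1000
        lo,hi=np.percentile(q,1,0),np.percentile(q,99,0)
        print(nm,m.sum(),'z',np.percentile(Q[:,2],[5,50,95]).round(4),'rect',np.round(r[0],1),np.round(r[1],1),round(r[2],2),'ext',lo.round(1),hi.round(1),'mid',((lo+hi)/2@e).round(1))
    rep('knob',red)
    z=P[...,2]
    sat=(h[...,1]<60)
    rep('cheek',roi&(z>.092)&(z<.11)); rep('bush',roi&(z>.043)&(z<.055)&~red); rep('plate',roi&(z>.012)&(z<.023)&~red)
    return c,P
E
python3 - <<'E'
from m import *
c,P=meas(); pickle.dump(c,open('w2.pkl','wb'))
meas(c=pickle.load(open('top0.pkl','rb')))
o=robot.get_obs(); print(o['eef_pos'],o['orientation'],c['p'])
cc=c['img'][20:230,230:400]; cv2.imwrite('pics/w2c.png',cv2.resize(cc,None,fx=2.8,fy=2.8)[:,:,::-1])
E
```

```text
knob 859 z [nan nan nan] rect [ 509.8 -185.7] [40.  30.6] 43.84 ext [nan nan] [nan nan] mid [nan nan]
cheek 1418 z [nan nan nan] rect [ 629.  -226.4] [78.1 85.8] 67.73 ext [nan nan] [nan nan] mid [nan nan]
bush 889 z [nan nan nan] rect [ 574.6 -208.8] [ 48.8 105.2] 75.99 ext [nan nan] [nan nan] mid [nan nan]
plate 7213 z [nan nan nan] rect [ 587.6 -258.2] [ 73.5 210.7] 35.05 ext [nan nan] [nan nan] mid [nan nan]
knob 101 z [nan nan nan] rect [ 512.  -192.9] [39.4 23.6] 71.83 ext [nan nan] [nan nan] mid [nan nan]
cheek 147 z [nan nan nan] rect [ 620.3 -237.9] [87.4 68. ] 71.53 ext [nan nan] [nan nan] mid [nan nan]
bush 103 z [0.0169 0.0481 0.0534] rect [ 568.1 -206.6] [37.  60.6] 87.63 ext [574.7 -36.9] [ 6.361e+02 -2.000e-01] mid [ 567.5 -211.7]
plate 857 z [nan nan nan] rect [ 600.8 -267. ] [ 80.5 218.8] 40.39 ext [nan nan] [nan nan] mid [nan nan]
[ 0.49601651 -0.17878241  0.23417796] [-3.09963134e+00  5.02103478e-01 -9.46186172e-04] [ 0.57081678 -0.20080893  0.38483833]
```

View pics/w2c.png

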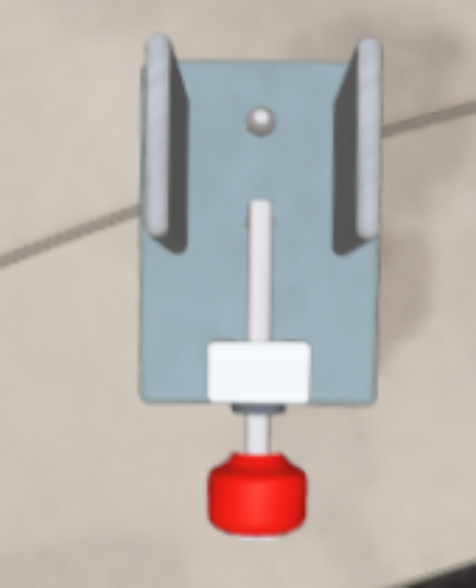

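The sharp crop shows cheeks, peg (260,120), rod, bushing (258,372) and knob (256,495) in line. Masks projected onto planes come next.

```bash
cat > d.py <<'E'
from h import *
def rect(c,m,z):
    n,l,st,ce=cv2.connectedComponentsWithStats(m.astype(np.uint8)); out=[]
    for i in np.argsort(-st[1:,4])[:2]+1:
        if st[i,4]<15: continue
        k=cv2.findContours((l==i).astype(np.uint8),cv2.RETR_EXTERNAL,cv2.CHAIN_APPROX_NONE)[0][0][:,0]
        r=cv2.minAreaRect((onplane(c,k[:,0],k[:,1],z)[:,:2]*1000).astype(np.float32)); out.append((st[i,4],np.round(r[0],1),np.round(r[1],1),round(r[2],2),ce[i].round(1)))
    return out
def masks(c):
    P=cloud(c); z=P[...,2]; h=cv2.cvtColor(c['img'],cv2.COLOR_RGB2HSV); H,S,V=[h[...,i].astype(int) for i in range(3)]
    roi=(P[...,0]>.4)&(P[...,0]<.72)&(P[...,1]>-.34)&(P[...,1]<-.1)
    return P,dict(knob=((H<7)|(H>174))&(S>150)&(V>80)&roi&(z>.01), bush=(V>215)&(S<30)&roi&(z>.04)&(z<.06), cheek=roi&(z>.09)&(z<.115)&(S<50)&(V>120), plate=roi&(z>.01)&(z<.024)&(S>35)&(H>85)&(H<115))
E
python3 - <<'E'
from d import *
for f in('w2','top0'):
    c=pickle.load(open(f+'.pkl','rb')); P,M=masks(c); print(f,c['p'].round(3))
    for k,z in(('knob',.05),('bush',.049),('cheek',.102),('plate',.018)): print(k,np.nanmedian(P[M[k]],0).round(4),rect(c,M[k],z))
E
```

```text
w2 [ 0.571 -0.201  0.385]
knob [ 0.5149 -0.1839  0.0519] [(np.int32(860), array([ 515.2, -183.6]), array([31.1, 26. ]), 71.62, array([321.4, 196.6]))]
bush [ 0.5553 -0.2002  0.0487] [(np.int32(1034), array([ 574.1, -204.2]), array([32.3, 64.4]), 71.26, array([321.9, 142.6])), (np.int32(75), array([ 533.3, -190.1]), array([ 4.5, 11. ]), 71.62, array([321.4, 175. ]))]
cheek [ 0.6177 -0.2016  0.1017] [(np.int32(651), array([ 627.2, -192.6]), array([ 7.6, 56.9]), 70.75, array([285.4,  67.2])), (np.int32(590), array([ 608.5, -245.7]), array([ 6.8, 57.7]), 71.32, array([361.1,  68.4]))]
plate [ 0.5965 -0.2181  0.0183] [(np.int32(6343), array([ 598.8, -213.2]), array([ 78.9, 119.4]), 71.01, array([322.3, 103.7])), (np.int32(251), array([ 649.1, -326.9]), array([60.1,  6.2]), 9.33, array([415.3,  24.9]))]
top0 [0.528 0.086 1.524]
knob [ 0.5155 -0.1837  0.0504] [(np.int32(103), array([ 516.4, -184.3]), array([31.2, 23.7]), 72.98, array([439.1, 268. ]))]
bush [nan nan nan] []
cheek [ 0.6187 -0.2399  0.1003] [(np.int32(49), array([ 608.7, -249.2]), array([ 5.4, 54.5]), 71.69, array([468.6, 229.3])), (np.int32(48), array([ 628.2, -195.6]), array([ 5.4, 52.2]), 70.08, array([446.6, 221.8]))]
plate [ 0.5929 -0.2244  0.0173] [(np.int32(568), array([ 600. , -215.6]), array([ 77.2, 118.6]), 71.05, array([448.7, 237.5]))]
  return np.nanmean(a, axis, out=out, keepdims=keepdims)
```

Request:
servo_tool([
  [0,0,-0.4,1,0,-4,100],
  [0,0,-0.4,2,0,-8,100],
  [0,0,-0.4,2,0,-10,100],
  [0,0,-0.4,2,0,-10,100],
  [0,0,-0.4,2,0,-10,100],
])

```text
t: 1.7
eef_pos: [0.5127, -0.1834, 0.1351]
orientation: [3.098, -0.523, -0.001]
wrist_force: [-0.1, -0.1, 0.2]
gripper_width: 0.0915
grasp_force: 0.0
```

```bash
python3 - <<'E'
from d import *
c=cam('wrist'); P,M=masks(c); save(c,'w3.png')
for k,z in(('knob',.05),('bush',.049),('cheek',.102),('plate',.018)): print(k,np.nanmedian(P[M[k]],0).round(4),rect(c,M[k],z))
o=robot.get_obs(); print(o['t'],o['eef_pos'],o['orientation'],o['dq'].round(3),c['p'])
E
```

```text
knob [ 0.5167 -0.1842  0.0514] [(np.int32(1674), array([ 515.9, -183.8]), array([31.3, 28.5]), 70.9, array([317.9, 243.5]))]
bush [ 0.5551 -0.1995  0.0489] [(np.int32(1416), array([ 553.5, -196.8]), array([31.5, 18.2]), 70.96, array([317.8, 184.1])), (np.int32(342), array([ 584.7, -207.5]), array([ 3.1, 44. ]), 70.84, array([317. , 132.2]))]
cheek [ 0.6175 -0.2029  0.1018] [(np.int32(1356), array([ 627. , -192.4]), array([ 6.5, 56.4]), 70.84, array([260.1,  65.2])), (np.int32(1323), array([ 608.1, -246.2]), array([ 6.4, 56.9]), 70.81, array([376.2,  64.8]))]
plate [ 0.5972 -0.218   0.0183] [(np.int32(11889), array([ 599.6, -213.1]), array([ 79.8, 119.7]), 70.9, array([317.9, 112.9])), (np.int32(358), array([ 638. , -329.1]), array([37.4,  7.7]), 9.18, array([449. ,  20.7]))]
1.75 [ 0.51322009 -0.18361218  0.13595645] [ 3.09700213e+00 -5.22978473e-01  2.53082151e-03] [ 0.002 -0.018 -0.009  0.001 -0.004  0.   ] [ 0.58533225 -0.2082356   0.28533471]
```

The bushing and cheeks agree with the dock at (0.6177,-0.2194), yaw -19°. I'll descend and grip the knob.

Request:
servo_tool([
  [0,0,0,0,0,-4,100],
  [0,0,0,0,0,-8,100],
  [0,0,0,0,0,-10.8,100],
  [0,0,0,0,0,-10.8,100],
  [0,0,0,0,0,-10.8,20],
  [0,0,0,0,0,-10.8,20],
  [0,0,0,0,0,-10.8,20],
  [0,0,0,0,0,-10.8,20],
  [0,0,0,0,0,-10.8,20],
  [0,0,0,0,0,-10.8,20],
], squeeze=40)

```text
t: 2.75
eef_pos: [0.513, -0.183, 0.0271]
orientation: [3.098, -0.522, 0.001]
wrist_force: [-0.0, -0.5, -0.1]
gripper_width: 0.0482
grasp_force: 0.0
```

Request:
servo_tool([
  [0,0,0,0,0,0,20],
  [0,0,0,0,0,0,20],
  [0,0,0,0,0,0,20],
  [0,0,0,0,0,0,20],
  [0,0,0,0,0,0,20],
  [0,0,0,0,0,0,20],
])

```text
t: 3.35
eef_pos: [0.5126, -0.1835, 0.0267]
orientation: [3.097, -0.522, -0.0]
wrist_force: [-1.9, -6.2, 1.1]
gripper_width: 0.0325
grasp_force: 40.0
```

Request:
servo_tool([
  [0,0,0,-0.5,0.17,0,20],
  [0,0,0,-1,0.34,0,20],
  [0,0,0,-1.5,0.5,0,20],
  [0,0,0,-2,0.7,0,20],
  [0,0,0,-2.5,0.86,0,20],
  [0,0,0,-3,1.03,0,20],
  [0,0,0,-3.4,1.18,0,20],
  [0,0,0,-3.45,1.2,0,20],
  [0,0,0,-3.45,1.2,0,20],
  [0,0,0,-3.45,1.2,0,20],
])

```text
t: 4.35
eef_pos: [0.4795, -0.172, 0.0268]
orientation: [3.096, -0.522, 0.004]
wrist_force: [1.9, -5.9, -3.4]
gripper_width: 0.0323
grasp_force: 40.0
```

Request:
servo_tool([
  [0,0,0,0,0,0,100],
  [0,0,0,0,0,0,100],
  [0,0,0,0,0,0,100],
  [0,0,0,0,0,0,100],
  [0,0,0,0,0,0,100],
  [0,0,0,0,0,3,100],
  [0,0,0,0,0,8,100],
  [0,0,0,0,0,13,100],
  [0,0,0,0,0,17,100],
  [0,0,0,0,0,17,100],
])

```text
t: 5.35
eef_pos: [0.481, -0.1721, 0.2026]
orientation: [3.094, -0.521, 0.017]
wrist_force: [0.6, 0.0, -0.3]
gripper_width: 0.092
grasp_force: 0.0
```

```bash
python3 - <<'E'
from d import *
c=cam('wrist'); c=cam('wrist'); P,M=masks(c); save(c,'w4.png')
for k,z in(('knob',.05),('bush',.049),('cheek',.102)): print(k,np.nanmedian(P[M[k]],0).round(4),rect(c,M[k],z))
o=robot.get_obs(); print(o['t'],o['eef_pos'],o['orientation'],o['gripper_width'])
E
```

```text
knob [ 0.4824 -0.1724  0.0517] [(np.int32(1058), array([ 481.9, -172.4]), array([31. , 26.6]), 70.93, array([318.3, 222.6]))]
bush [ 0.5501 -0.1927  0.0487] [(np.int32(1029), array([ 557.9, -198.6]), array([31.3, 29.2]), 70.93, array([318.6, 130. ])), (np.int32(368), array([ 517. , -184.1]), array([ 4.9, 46.1]), 70.85, array([317.9, 177.2]))]
cheek [ 0.615  -0.2353  0.1017] [(np.int32(720), array([ 606.1, -245. ]), array([ 6.8, 52.9]), 70.31, array([361.2,  35.7])), (np.int32(708), array([ 624.7, -191.2]), array([ 6.6, 52.9]), 71.12, array([275.6,  36.5]))]
5.45 [ 0.478443   -0.17087293  0.19729958] [ 3.09731197e+00 -5.22174558e-01  2.45411485e-03] 0.091911776399331
```

The knob holds at 35 mm out. On to the caddy.

Request:
servo_tool([
  [0,0,4,1,4,3,100],
  [0,0,8,2,8,4,100],
  [0,0,12,3.5,12.5,4,100],
  [0,0,16,5,17,4,100],
  [0,0,20,6.5,21.5,4,100],
  [0,0,24,8,26,4,100],
  [0,0,27,9.5,30.5,4,100],
  [0,0,29,11,35,4,100],
  [0,0,29,12,37.6,4,100],
  [0,0,29,12,37.6,4,100],
])

```text
t: 6.45
eef_pos: [0.5978, 0.2086, 0.2332]
orientation: [-3.129, -0.276, 0.007]
wrist_force: [-0.1, -0.2, 0.3]
gripper_width: 0.0916
grasp_force: 0.0
```

Request:
servo_tool([
  [0,0,0,0,0,0,100],
  [0,0,0,0,0,0,100],
])

```text
t: 6.65
eef_pos: [0.5978, 0.204, 0.2355]
orientation: [3.129, 0.268, -0.004]
wrist_force: [-0.3, -0.5, 0.6]
gripper_width: 0.0918
grasp_force: 0.0
```

```bash
cat > e.py <<'E'
from d import *
def cart(c,zt,ctr,rad=.09):
    P=cloud(c); z=P[...,2]; h=cv2.cvtColor(c['img'],cv2.COLOR_RGB2HSV); H,S,V=[h[...,i].astype(int) for i in range(3)]
    roi=np.hypot(P[...,0]-ctr[0],P[...,1]-ctr[1])<rad
    lab=roi&(H>100)&(H<130)&(S>130)&(V>80)&(z>zt-.012); top=roi&(z>zt-.006)&(z<zt+.006)&(V>60)
    print('label',np.nanmedian(P[lab],0).round(4),rect(c,lab,zt)); print('top',np.nanmedian(P[top],0).round(4),rect(c,top,zt))
    n,l,st,ce=cv2.connectedComponentsWithStats(lab.astype(np.uint8)); return ce[1+np.argmax(st[1:,4])]
E
python3 - <<'E'
from e import *
c=cam('wrist'); save(c,'w5.png'); pickle.dump(c,open('w5.pkl','wb')); print(cart(c,.084,(.622,.211)))
cc=c['img'][120:360,200:440]; cv2.imwrite('pics/w5c.png',cv2.resize(cc,None,fx=2.5,fy=2.5)[:,:,::-1])
o=robot.get_obs(); print(o['t'],o['eef_pos'],o['orientation'],o['gripper_width'])
E
```

```text
label [0.6219 0.2151 0.0848] [(np.int32(2575), array([621.2, 215.2]), array([50.6, 34.4]), 10.25, array([309.3, 193.8]))]
top [0.6223 0.2147 0.0847] [(np.int32(3805), array([622. , 215.1]), array([60.4, 43.9]), 10.43, array([309.6, 192.8])), (np.int32(125), array([585.8, 207.6]), array([ 0.9, 52.6]), 9.86, array([310.8, 236.5]))]
[309.31378641 193.82174757]
6.7 [0.5979881 0.2037489 0.2359962] [ 3.12962276e+00  2.67545248e-01 -2.58655103e-03] 0.09181620380580875
```

View pics/w5c.png

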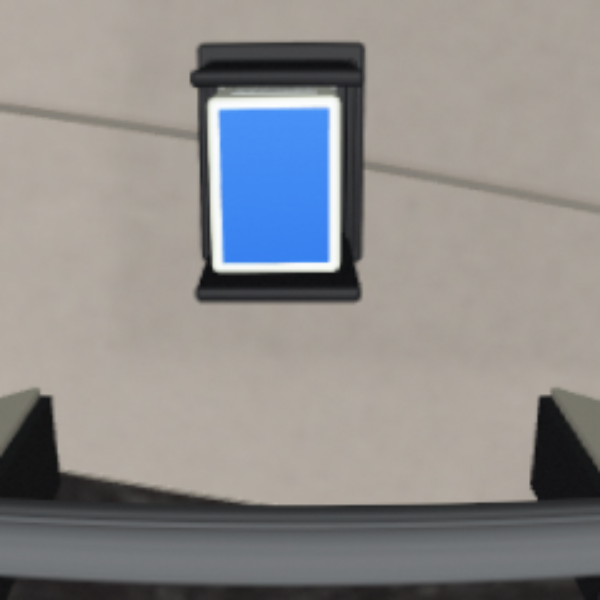

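The crop shows the cartridge top as a white border around the blue label at (275,185), inside the caddy end walls. It measures 60.4x43.9 mm at z≈0.084, as expected. Descend and grip.

Request:
servo_tool([
  [0,0,0.5,1.5,0.6,-3,100],
  [0,0,0.5,2.4,1.1,-7,100],
  [0,0,0.5,2.4,1.1,-10,100],
  [0,0,0.5,2.4,1.1,-13,100],
  [0,0,0.5,2.4,1.1,-16,100],
  [0,0,0.5,2.4,1.1,-18.2,100],
  [0,0,0.5,2.4,1.1,-18.2,100],
  [0,0,0.5,2.4,1.1,-18.2,100],
  [0,0,0.5,2.4,1.1,-18.2,60],
  [0,0,0.5,2.4,1.1,-18.2,40],
], squeeze=25)

```text
t: 7.7
eef_pos: [0.6233, 0.216, 0.0566]
orientation: [-3.129, -0.283, -0.005]
wrist_force: [0.0, -0.2, 0.3]
gripper_width: 0.0803
grasp_force: 0.0
```

Request:
servo_tool([
  [0,0,0,0,0,0,30],
  [0,0,0,0,0,0,30],
  [0,0,0,0,0,0,30],
  [0,0,0,0,0,0,30],
  [0,0,0,0,0,0,30],
  [0,0,0,0,0,0,30],
  [0,0,0,0,0,0,30],
])

```text
t: 8.4
eef_pos: [0.6224, 0.216, 0.0548]
orientation: [3.129, 0.283, 0.0]
wrist_force: [-0.1, -0.8, 0.8]
gripper_width: 0.0439
grasp_force: 25.0
```

Request:
servo_tool([
  [0,0,0,0,0,1,30],
  [0,0,0,0,0,3,30],
  [0,0,0,0,0,5,30],
  [0,0,0,0,0,7,30],
  [0,0,0,0,0,9,30],
  [0,0,0,0,0,11,30],
  [0,0,0,0,0,11.5,30],
  [0,0,0,0,0,11.5,30],
])

```text
t: 9.2
eef_pos: [0.6226, 0.2162, 0.1705]
orientation: [-3.129, -0.284, -0.002]
wrist_force: [0.2, -0.6, -2.9]
gripper_width: 0.0438
grasp_force: 25.0
```

Request:
servo_tool([
  [0,0,-2,-1,-1,0,30],
  [0,0,-6,-2.5,-4,0,30],
  [0,0,-10,-4,-7,0,30],
  [0,0,-14,-5.5,-10,0,30],
  [0,0,-18,-7,-13,0,30],
  [0,0,-22,-8.5,-16,0,30],
  [0,0,-26,-9.2,-18.5,0,30],
  [0,0,-29.3,-9.2,-19.6,0,30],
  [0,0,-29.3,-9.2,-19.6,0,30],
  [0,0,-29.3,-9.2,-19.6,0,30],
])

```text
t: 10.2
eef_pos: [0.53, 0.0203, 0.1689]
orientation: [-3.099, 0.515, 0.002]
wrist_force: [0.2, 0.1, -1.1]
gripper_width: 0.0437
grasp_force: 25.0
```

Request:
servo_tool([
  [0,0,0,0,0,-2,30],
  [0,0,0,0,0,-5,30],
  [0,0,0,0,0,-8,30],
  [0,0,0,0,0,-10.5,30],
  [0,0,0,0,0,-11,30],
  [0,0,0,0,0,-11,30],
  [0,0,0,0,0,-11,30],
])

```text
t: 10.9
eef_pos: [0.5312, 0.0205, 0.0608]
orientation: [-3.099, 0.515, -0.003]
wrist_force: [0.7, 0.5, -2.4]
gripper_width: 0.044
grasp_force: 25.0
```

Request:
servo_tool([
  [0,0,0,0,0,-0.4,30],
  [0,0,0,0,0,-0.8,30],
  [0,0,0,0,0,-1,30],
  [0,0,0,0,0,-1.1,30],
  [0,0,0,0,0,-1.1,30],
  [0,0,0,0,0,-1.1,30],
])

```text
t: 11.5
eef_pos: [0.5304, 0.02, 0.0488]
orientation: [3.099, -0.517, 0.0]
wrist_force: [-0.9, 0.3, -2.2]
gripper_width: 0.0438
grasp_force: 25.0
```

Request:
servo_tool([
  [0,0,0,0,0,-0.05,30],
  [0,0,0,0,0,-0.1,30],
  [0,0,0,0,0,-0.1,30],
])

```text
t: 11.8
eef_pos: [0.5305, 0.02, 0.0487]
orientation: [3.099, -0.517, 0.001]
wrist_force: [-2.7, -0.4, 5.2]
gripper_width: 0.0441
grasp_force: 25.0
```

Contact, so I release and back off upward.

Request:
servo_tool([
  [0,0,0,0,0,0,60],
  [0,0,0,0,0,0,100],
  [0,0,0,0,0,0,100],
  [0,0,0,0,0,0,100],
  [0,0,0,0,0,2,100],
  [0,0,0,0,0,5,100],
  [0,0,0,0,0,9,100],
  [0,0,0,-2,0.7,13,100],
  [0,0,0,-3,1,16,100],
  [0,0,0,-3,1,16,100],
])

```text
t: 12.8
eef_pos: [0.5015, 0.0304, 0.2121]
orientation: [-3.098, 0.516, -0.012]
wrist_force: [0.1, 0.3, -0.7]
gripper_width: 0.0917
grasp_force: 0.0
```

Request:
servo_tool([
  [0,0,8,0,0,0,100],
  [0,0,16,0,0,0,100],
  [0,0,24,0,0,0,100],
  [0,0,32,0,0,0,100],
  [0,0,40,0,0,0,100],
  [0,0,48,0,0,0,100],
  [0,0,56,0,0,0,100],
  [0,0,64,0,0,0,100],
  [0,0,72,0,0,0,100],
  [0,0,80,0,0,0,100],
])

```text
t: 13.8
eef_pos: [0.5002, 0.03, 0.2067]
orientation: [-2.701, -1.603, 0.002]
wrist_force: [-0.1, -0.5, -0.5]
gripper_width: 0.0918
grasp_force: 0.0
```

Request:
servo_tool([
  [0,0,6,0,0,0,100],
  [0,0,10,0,0,0,100],
  [0,0,10,0,0,0,100],
  [0,0,10,0,0,0,100],
])

```text
t: 14.2
eef_pos: [0.5003, 0.03, 0.2071]
orientation: [-2.558, -1.823, 0.001]
wrist_force: [-0.5, 0.3, -0.4]
gripper_width: 0.0916
grasp_force: 0.0
```

```bash
python3 - <<'E'
from e import *
c=cam('wrist'); save(c,'w6.png'); pickle.dump(c,open('w6.pkl','wb')); print(cart(c,.078,(.53,.02)))
t=cam('top'); print(cart(t,.078,(.53,.02)))
o=robot.get_obs(); print(o['t'],o['eef_pos'],o['orientation'],o['gripper_width'],o['q'])
E
```

```text
label [0.5292 0.0216 0.0788] [(np.int32(2791), array([529.6,  20.9]), array([34.3, 50.9]), 71.23, array([355.1, 228.9]))]
top [0.5291 0.0231 0.0786] [(np.int32(4072), array([529.1,  22.7]), array([44. , 59.8]), 71.11, array([354.3, 227.2]))]
[355.06198495 228.90290219]
label [nan nan nan] []
top [0.5542 0.0168 0.0756] []
  return np.nanmean(a, axis, out=out, keepdims=keepdims)
Traceback (most recent call last):
  File "e.py", line 7, in cart
    n,l,st,ce=cv2.connectedComponentsWithStats(lab.astype(np.uint8)); return ce[1+np.argmax(st[1:,4])]
                                                                                  ~~~~~~~~~^^^^^^^^^^
ValueError: attempt to get argmax of an empty sequence
```

View pics/w6.png

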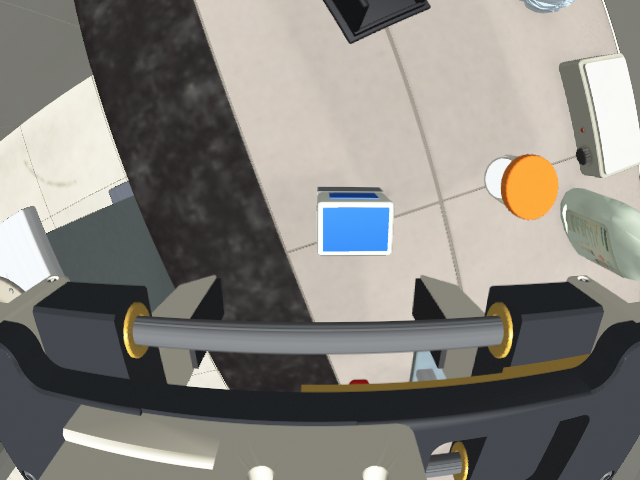

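The cartridge stands upright at (355,229), at 0.529,0.022 with yaw -19°. The cup and the caddy are clear. I'll regrip it by its x ends.

Request:
servo_tool([
  [0,0,0,1.5,-0.5,-2,100],
  [0,0,0,2.8,-0.95,-5,100],
  [0,0,0,2.8,-0.95,-8,100],
  [0,0,0,2.8,-0.95,-11,100],
  [0,0,0,2.8,-0.95,-14,100],
  [0,0,0,2.8,-0.95,-15.8,100],
  [0,0,0,2.8,-0.95,-15.8,100],
  [0,0,0,2.8,-0.95,-15.8,100],
  [0,0,0,2.8,-0.95,-15.8,75],
  [0,0,0,2.8,-0.95,-15.8,55],
], squeeze=25)

```text
t: 15.3
eef_pos: [0.5292, 0.0205, 0.051]
orientation: [2.555, 1.824, 0.003]
wrist_force: [0.4, 0.2, 0.3]
gripper_width: 0.0801
grasp_force: 0.0
```

Request:
servo_tool([
  [0,0,0,0,0,0,45],
  [0,0,0,0,0,0,45],
  [0,0,0,0,0,0,45],
  [0,0,0,0,0,0,45],
  [0,0,0,0,0,0,45],
  [0,0,0,0,0,0,45],
])

```text
t: 15.9
eef_pos: [0.5285, 0.0206, 0.0501]
orientation: [2.556, 1.825, 0.001]
wrist_force: [-0.5, -1.0, 5.9]
gripper_width: 0.0599
grasp_force: 25.0
```

Request:
servo_tool([
  [0,0,0,0,0,1,45],
  [0,0,0,0,0,3,45],
  [0,0,0,0,0,6,45],
  [0,0,0,0,0,9,45],
  [0,0,0,0,0,11,45],
  [0,0,0,0,0,11.5,45],
  [0,0,0,0,0,11.5,45],
])

```text
t: 16.6
eef_pos: [0.5284, 0.0206, 0.165]
orientation: [2.556, 1.825, 0.001]
wrist_force: [0.3, -0.2, -2.6]
gripper_width: 0.0599
grasp_force: 25.0
```

Request:
servo_tool([
  [0,0,0,1,-2,0,45],
  [0,0,0,2,-5,0,45],
  [0,0,0,3,-8,0,45],
  [0,0,0,4,-11,0,45],
  [0,0,0,5,-14,0,45],
  [0,0,0,6,-17,0,45],
  [0,0,0,7,-20,0,45],
  [0,0,0,8.3,-22.5,0,45],
  [0,0,0,8.8,-24,0,45],
  [0,0,0,8.8,-24,0,45],
])

```text
t: 17.6
eef_pos: [0.6158, -0.2213, 0.1619]
orientation: [-2.557, -1.821, 0.003]
wrist_force: [-0.3, 0.6, -2.4]
gripper_width: 0.06
grasp_force: 25.0
```

Request:
servo_tool([
  [0,0,0,0,0,-1,45],
  [0,0,0,0,0,-1,45],
  [0,0,0,0,0,-1,45],
])

```text
t: 17.9
eef_pos: [0.6158, -0.2182, 0.1538]
orientation: [-2.554, -1.826, 0.001]
wrist_force: [-0.0, 0.6, -2.4]
gripper_width: 0.0597
grasp_force: 25.0
```

```bash
cat > f.py <<'E'
from d import *
def both(c):
    P,M=masks(c); z=P[...,2]
    print('cheek',np.nanmedian(P[M['cheek']],0).round(4),rect(c,M['cheek'],.102)); print('bush',rect(c,M['bush'],.049)); print('plate',rect(c,M['plate'],.018)); print('knob',rect(c,M['knob'],.05))
    o=robot.get_obs(); zt=o['eef_pos'][2]+.0279
    h=cv2.cvtColor(c['img'],cv2.COLOR_RGB2HSV); roi=np.hypot(P[...,0]-o['eef_pos'][0],P[...,1]-o['eef_pos'][1])<.06
    lab=roi&(h[...,0]>100)&(h[...,0]<130)&(h[...,1]>130)&(z>zt-.01); top=roi&(abs(z-zt)<.006)&((h[...,2]>150)|lab)
    print('lab',np.nanmedian(P[lab],0).round(4),rect(c,lab,zt)); print('top',rect(c,top,zt))
    print(o['t'],o['eef_pos'],o['orientation'],np.degrees(2*np.arctan2(o['orientation'][1],o['orientation'][0]))); return P,o
E
python3 - <<'E'
from f import *
c=cam('wrist'); save(c,'w7.png'); pickle.dump(c,open('w7.pkl','wb')); both(c)
E
```

```text
cheek [ 0.6273 -0.1922  0.1017] [(np.int32(1072), array([ 627.5, -192.2]), array([ 5.8, 56.8]), 71.18, array([320.5, 218.1]))]
bush [(np.int32(992), array([ 553.4, -196.9]), array([30.7, 18.7]), 70.73, array([226.2, 239. ])), (np.int32(20), array([ 505.3, -177.3]), array([ 0.8, 14.7]), 71.16, array([160.8, 235.1]))]
plate [(np.int32(3327), array([ 604.8, -197.5]), array([ 46.7, 119.6]), 70.84, array([276. , 197.6])), (np.int32(475), array([ 547.1, -220.6]), array([37. , 18.8]), 43.77, array([241.1, 261. ]))]
knob [(np.int32(1223), array([ 484.9, -170.2]), array([35. , 30.9]), 63.74, array([137. , 235.3]))]
lab [ 0.6177 -0.2129  0.1824] [(np.int32(3552), array([ 621.1, -206.1]), array([10.9, 51.6]), 71.32, array([317.7, 308.7])), (np.int32(2686), array([ 613. , -229.8]), array([10.4, 51.6]), 71.26, array([317.6, 363.6]))]
top [(np.int32(6028), array([ 621.9, -203.6]), array([15.7, 58.1]), 71.22, array([317.7, 301.8])), (np.int32(3582), array([ 612.6, -230.8]), array([12.6, 58.3]), 71.25, array([317.6, 365.5]))]
17.95 [ 0.61613514 -0.21844012  0.15442349] [-2.55521083e+00 -1.82641585e+00  5.16975017e-04] -288.88708076930385
```

View pics/w7.png

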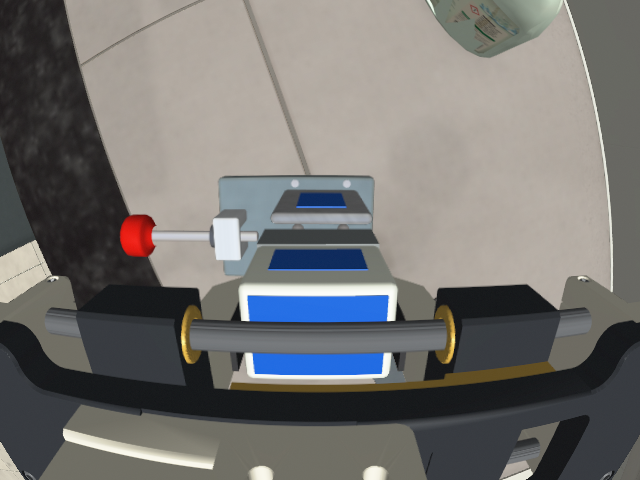

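The knob is at (137,235), clear of the seat. Cheek, bushing and cartridge in the same frame say the cartridge needs to shift (+1.1,-1.1) mm. Lower it in stages.

Request:
servo_tool([
  [0,0,0,0.11,-0.11,0,45],
  [0,0,0,0.11,-0.11,0,45],
  [0,0,0,0.11,-0.11,-1,45],
  [0,0,0,0.11,-0.11,-2,45],
  [0,0,0,0.11,-0.11,-3,45],
  [0,0,0,0.11,-0.11,-4,45],
  [0,0,0,0.11,-0.11,-5,45],
  [0,0,0,0.11,-0.11,-6,45],
  [0,0,0,0.11,-0.11,-6,45],
  [0,0,0,0.11,-0.11,-6,45],
])

```text
t: 18.95
eef_pos: [0.6175, -0.2205, 0.0945]
orientation: [-2.557, -1.825, 0.0]
wrist_force: [-0.2, -0.7, -1.9]
gripper_width: 0.0602
grasp_force: 25.0
```

```bash
python3 - <<'E'
from f import *
c=cam('wrist'); save(c,'w8.png'); both(c)
E
```

```text
cheek [ 0.6275 -0.1924  0.1018] [(np.int32(1903), array([ 627.6, -192.2]), array([ 5.6, 56.4]), 71.1, array([315.8, 247.5]))]
bush [(np.int32(1389), array([ 553.4, -196.8]), array([31.2, 18.5]), 71.36, array([198.5, 263.9]))]
plate [(np.int32(5185), array([ 602.2, -204.7]), array([ 62.2, 119.7]), 70.98, array([261.7, 213.2])), (np.int32(149), array([ 633.3, -331.9]), array([25.9, 10.7]), 17.52, array([384.7, 375.3]))]
knob [(np.int32(1720), array([ 486.6, -169.8]), array([36.2, 33.8]), 60.36, array([ 95.4, 257.4]))]
lab [ 0.6193 -0.2153  0.1232] [(np.int32(3559), array([ 622.7, -208.5]), array([10.9, 51.7]), 71.22, array([317.6, 308.7])), (np.int32(2681), array([ 614.6, -232.2]), array([10.5, 51.7]), 71.08, array([317.6, 363.6]))]
top [(np.int32(5970), array([ 623.6, -206.1]), array([15.7, 58.1]), 71.1, array([317.7, 302. ])), (np.int32(3579), array([ 614.2, -233.2]), array([12.7, 58.3]), 71.1, array([317.6, 365.5]))]
19.0 [ 0.6177283  -0.2206629   0.09503341] [2.55620881e+00 1.82518357e+00 5.65673637e-04] 71.0551721531503
```

Request:
servo_tool([
  [0,0,0,-0.03,0.1,0,45],
  [0,0,0,-0.03,0.1,-0.5,45],
  [0,0,0,-0.03,0.1,-1,45],
  [0,0,0,-0.03,0.1,-1.3,45],
  [0,0,0,-0.03,0.1,-1.6,45],
  [0,0,0,-0.03,0.1,-1.8,45],
  [0,0,0,-0.03,0.1,-1.8,45],
])

```text
t: 19.7
eef_pos: [0.617, -0.2195, 0.0763]
orientation: [-2.556, -1.825, 0.0]
wrist_force: [-0.2, 0.2, -2.3]
gripper_width: 0.0597
grasp_force: 25.0
```

Past the peg tips with no contact force. Continue down.

Request:
servo_tool([
  [0,0,0,0,0,-0.2,45],
  [0,0,0,0,0,-0.4,45],
  [0,0,0,0,0,-0.55,45],
  [0,0,0,0,0,-0.7,45],
  [0,0,0,0,0,-0.8,45],
  [0,0,0,0,0,-0.8,45],
  [0,0,0,0,0,-0.8,45],
])

```text
t: 20.4
eef_pos: [0.6172, -0.2195, 0.0688]
orientation: [2.557, 1.826, 0.0]
wrist_force: [0.6, -0.6, -2.4]
gripper_width: 0.0596
grasp_force: 25.0
```

Request:
servo_tool([
  [0,0,0,0,0,-0.05,45],
  [0,0,0,0,0,-0.1,45],
  [0,0,0,0,0,-0.15,45],
  [0,0,0,0,0,-0.15,45],
  [0,0,0,0,0,-0.15,45],
])

```text
t: 20.9
eef_pos: [0.6173, -0.2196, 0.0682]
orientation: [2.556, 1.825, 0.001]
wrist_force: [-3.8, -0.2, 5.3]
gripper_width: 0.06
grasp_force: 25.0
```

Seated, with force up and TCP at the expected height. Release and rise.

Request:
servo_tool([
  [0,0,0,0,0,0.1,60],
  [0,0,0,0,0,0.1,85],
  [0,0,0,0,0,0.1,95],
  [0,0,0,0,0,0.1,95],
  [0,0,0,0,0,0.1,95],
  [0,0,0,0,0,2,95],
  [0,0,0,0,0,5,95],
  [0,0,0,0,0,9,95],
  [0,0,0,0,0,13,95],
  [0,0,0,0,0,14,95],
])

```text
t: 21.9
eef_pos: [0.619, -0.2204, 0.2129]
orientation: [2.55, 1.821, 0.007]
wrist_force: [0.7, -0.6, 1.6]
gripper_width: 0.0874
grasp_force: 0.0
```

Request:
servo_tool([
  [0,0,-8,-2,1,0,100],
  [0,0,-16,-4,1.5,0,100],
  [0,0,-24,-6,2,0,100],
  [0,0,-32,-8,3,0,100],
  [0,0,-40,-10,3.5,0,100],
  [0,0,-48,-12,4,0,100],
  [0,0,-56,-13.8,4.8,0,100],
  [0,0,-64,-13.8,4.8,0,100],
  [0,0,-72,-13.8,4.8,0,100],
  [0,0,-80,-13.8,4.8,0,100],
])

```text
t: 22.9
eef_pos: [0.4788, -0.1713, 0.2068]
orientation: [-3.131, 0.254, 0.001]
wrist_force: [-0.3, -0.5, -0.4]
gripper_width: 0.0917
grasp_force: 0.0
```

Request:
servo_tool([
  [0,0,-6,0,0,0,100],
  [0,0,-10,0,0,0,100],
  [0,0,-10,0,0,0,100],
  [0,0,-10,0,0,0,100],
])

```text
t: 23.3
eef_pos: [0.479, -0.1714, 0.2069]
orientation: [-3.099, 0.514, 0.001]
wrist_force: [-0.1, 0.8, -0.3]
gripper_width: 0.0919
grasp_force: 0.0
```

```bash
python3 - <<'E'
from e import *
c=cam('wrist'); save(c,'w9.png'); P,M=masks(c)
for k,z in(('knob',.05),('bush',.049),('cheek',.102)): print(k,np.nanmedian(P[M[k]],0).round(4),rect(c,M[k],z))
cart(c,.096,(.617,-.219))
o=robot.get_obs(); print(o['t'],o['eef_pos'],o['orientation'],o['gripper_width'])
E
```

```text
knob [ 0.4825 -0.1726  0.0513] [(np.int32(1036), array([ 482.3, -172.4]), array([31.6, 27.9]), 71.96, array([318.4, 218.4]))]
bush [ 0.5504 -0.1926  0.0487] [(np.int32(992), array([ 558.2, -198.6]), array([32.6, 29.6]), 69.22, array([319. , 127.5])), (np.int32(367), array([ 517.5, -184. ]), array([ 5.1, 46.3]), 71.23, array([318.2, 175.4]))]
cheek [ 0.6118 -0.2101  0.0999] [(np.int32(1202), array([ 614.3, -217.8]), array([42.4, 56.2]), 71.28, array([319.2,  47.4])), (np.int32(686), array([ 625.5, -191.7]), array([ 6.9, 52.7]), 70.81, array([277.7,  35.9]))]
label [ 0.6178 -0.219   0.097 ] [(np.int32(3451), array([ 618.5, -219.2]), array([35. , 51.5]), 71.25, array([319.1,  33.6]))]
top [ 0.615  -0.2182  0.0969] [(np.int32(4727), array([ 615.9, -218. ]), array([43.5, 57.7]), 70.86, array([319. ,  37.4])), (np.int32(591), array([ 607.3, -245.8]), array([ 7.8, 57. ]), 70.64, array([359.9,  37.7]))]
23.35 [ 0.47902876 -0.17144623  0.20695844] [-3.09912754e+00  5.14243363e-01  7.74946074e-04] 0.0917777511455275
```

View pics/w9.png

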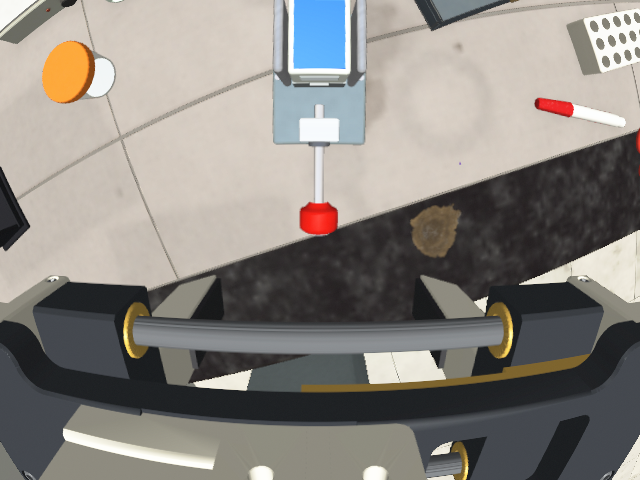

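Seated: the top is at ~0.0965 m, between the cheeks at (320,35), and the knob is still out at (318,218). I'll grip the knob and push it home.

Request:
servo_tool([
  [0,0,-0.2,0.05,-0.05,-4,100],
  [0,0,-0.2,0.05,-0.05,-8,100],
  [0,0,-0.2,0.05,-0.05,-12,100],
  [0,0,-0.2,0.05,-0.05,-15,100],
  [0,0,-0.2,0.05,-0.05,-17,100],
  [0,0,-0.2,0.05,-0.05,-18,100],
  [0,0,-0.2,0.05,-0.05,-18,100],
  [0,0,-0.2,0.05,-0.05,-18,60],
  [0,0,-0.2,0.05,-0.05,-18,20],
  [0,0,-0.2,0.05,-0.05,-18,20],
], squeeze=40)

```text
t: 24.35
eef_pos: [0.4803, -0.1724, 0.0283]
orientation: [3.097, -0.522, 0.003]
wrist_force: [0.5, 0.2, -0.4]
gripper_width: 0.0724
grasp_force: 0.0
```

Request:
servo_tool([
  [0,0,0,0,0,0,20],
  [0,0,0,0,0,0,20],
  [0,0,0,0,0,0,20],
  [0,0,0,0,0,0,20],
  [0,0,0,0,0,0,20],
  [0,0,0,0,0,0,20],
  [0,0,0,0,0,0,20],
  [0,0,0,0,0,0,20],
  [0,0,0,0,0,0,20],
])

```text
t: 25.25
eef_pos: [0.4796, -0.1721, 0.0272]
orientation: [3.098, -0.522, -0.0]
wrist_force: [-0.4, -1.1, 0.0]
gripper_width: 0.0323
grasp_force: 40.0
```

Request:
servo_tool([
  [0,0,0,0.5,-0.17,0,20],
  [0,0,0,1,-0.34,0,20],
  [0,0,0,1.5,-0.52,0,20],
  [0,0,0,2,-0.69,0,20],
  [0,0,0,2.5,-0.86,0,20],
  [0,0,0,3,-1.03,0,20],
  [0,0,0,3.3,-1.14,0,20],
  [0,0,0,3.4,-1.17,0,20],
  [0,0,0,3.4,-1.17,0,20],
  [0,0,0,3.4,-1.17,0,20],
])

```text
t: 26.25
eef_pos: [0.5128, -0.1836, 0.0272]
orientation: [-3.098, 0.522, 0.003]
wrist_force: [-4.7, -1.8, 3.1]
gripper_width: 0.0325
grasp_force: 40.0
```

Request:
servo_tool([
  [0,0,0,0,0,0,60],
  [0,0,0,0,0,0,100],
  [0,0,0,0,0,0,100],
  [0,0,0,0,0,0,100],
  [0,0,0,0,0,0,100],
  [0,0,0,0,0,3,100],
  [0,0,0,0,0,8,100],
  [0,0,0,0,0,13,100],
  [0,0,0,-2,0.7,18,100],
  [0,0,0,-3,1,20,100],
])

```text
t: 27.25
eef_pos: [0.4841, -0.1739, 0.2313]
orientation: [3.096, -0.522, 0.008]
wrist_force: [-0.3, -0.2, -0.7]
gripper_width: 0.0917
grasp_force: 0.0
```

Request:
servo_tool([
  [0,0,0,0,0,0,100],
  [0,0,0,0,0,0,100],
  [0,0,0,0,0,0,100],
])

```text
t: 27.55
eef_pos: [0.4834, -0.1735, 0.2258]
orientation: [-3.097, 0.522, 0.004]
wrist_force: [-0.2, -0.2, -1.1]
gripper_width: 0.0918
grasp_force: 0.0
```

```bash
python3 - <<'E'
from e import *
c=cam('wrist'); save(c,'w10.png'); P,M=masks(c)
for k,z in(('knob',.05),('bush',.049)): print(k,np.nanmedian(P[M[k]],0).round(4),rect(c,M[k],z))
cart(c,.096,(.617,-.219))
o=robot.get_obs(); print(o['t'],o['eef_pos'],o['wrist_force'],o['gripper_width'])
E
```

```text
knob [ 0.5151 -0.1837  0.0516] [(np.int32(924), array([ 515.2, -183.5]), array([31., 25.]), 70.92, array([317.6, 180.4]))]
bush [ 0.5543 -0.1988  0.0487] [(np.int32(1003), array([ 566.9, -201.4]), array([32.1, 47.7]), 71.2, array([317.8, 129.2])), (np.int32(80), array([ 534., -190.]), array([ 4.4, 11.5]), 70.88, array([317.5, 157.6]))]
label [ 0.618  -0.2189  0.0969] [(np.int32(3007), array([ 618.6, -219.4]), array([34.9, 50.5]), 71.11, array([317.1,  45.5]))]
top [ 0.6163 -0.2186  0.0969] [(np.int32(4377), array([ 617.4, -218.9]), array([43.7, 60. ]), 71.15, array([317.1,  47.2])), (np.int32(525), array([ 608.7, -246.2]), array([ 7.6, 59.2]), 70.55, array([355.5,  48. ]))]
27.6 [ 0.48334469 -0.17351722  0.22556461] [-0.4433579  -0.26379321  0.63024832] 0.09168298513945065
```

View pics/w10.png

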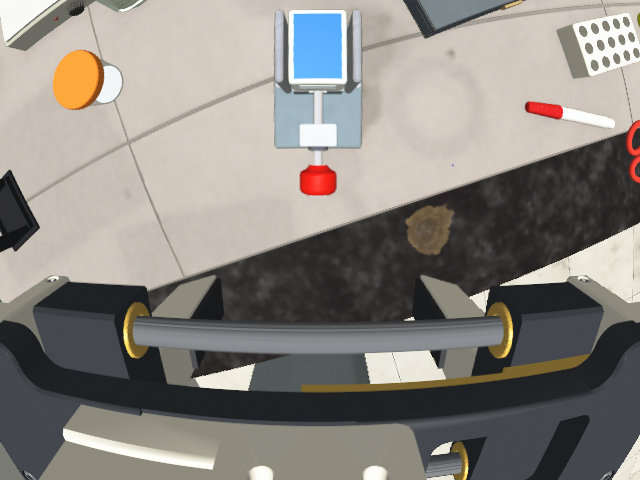

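The knob is home at (318,180), back where it started (0.515,-0.1835). The rod runs into the cartridge, which sits fully seated at (317,47). Handing in.

```bash
python3 -c "
from station import robot
print(robot.sign_off())"
```

```text
the job is handed in; nothing more can be done
None
```

The job is done and handed in at about 28 s: the cartridge is seated on the dock's pegs, the knob is home with its rod in the cartridge, and I never touched the cup or the jar.

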